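# Step the gauge selector to the green range and zero it

## Robot

A 7-joint arm with a two-finger parallel gripper is mounted at the origin on the work surface. World frame = base frame: x ahead of the robot, y to its left, z up, the work surface at z = 0. Lengths are in m, angles in rad, forces in N, time in s.
With the tool pointing down it reaches from about 0.375 to 0.925 m from the base axis. Payload 3.1 kg.
Tool frame: the origin (TCP) lies at the very end of the fingers, on their centre line; the grasp point (between the pads) lies 19 mm behind it; x points along the fingers, z is the direction in which the jaws open and shut, and the axes are right-handed (so a half turn about x gives the same grasp; the last joint's range is limited). The gripper opens to 85 mm and grips with 20 to 120 N. Pads are 22 mm wide; open, the fingers measure 114 mm over their backs; the gripper's body (76 mm by 85 mm) begins 54 mm behind the grasp point. The pads swing forward as they close: fully open they stand 13 mm farther back than shut.
Start: joints at [1.029, 0.383, 0.044, 1.598, -0.018, 1.161, -0.05], TCP at [0.279, -0.587, 0.231] pointing down, gripper open.
Joint ranges: [-2.61, 2.61], [-0.41, 2.15], [-1.48, 1.57], [0, 2.5], [-1.57, 4.71], [0.05, 1.97], [-2.85, 2.85]. Speed limits (rad/s): [2.79, 2.79, 3.14, 3.14, 3.14, 3.14, 3.14].

## Interface

Orientations are given as [roll, pitch, yaw] about the fixed x, y, z axes, in that order (R = Rz(yaw) Ry(pitch) Rx(roll)).
In Python, from plant import read_state, capture, close_job gives the robot as it stands.
- The arm moves only by the shell command python3 -m creep 'ROWS' [FORCE]. ROWS is JSON, a list that holds one entry, the list of rows, each a list of 7 numbers: the shift along the world's x, y, z in mm, then the turn, a rotation vector about the world's x, y, z in rad, then the opening in per cent of the stroke, from 0 (shut) to 100 (fully open). A call has 1 to 12 rows; each row shifts and turns the commanded pose from where the row before left it; what a row does not reach is not made up. A row lasts 1/10 s, in which the tool goes at most 50 mm and 8.59 degrees, less where a joint would pass 70% of its speed; a pose out of reach is approached as far as the arm can. A call with a gripper value outside its range is refused whole. The fingers move at their own pace and stop on an object; FORCE is the grip in N (left out, the last holds). Time passes only in rows, so rows that do not move let the fingers close. It gives the time, the measured TCP pose, the force and the opening at its end, in the units of the state.
- read_state(): the state, without advancing time (a new reading comes with each control period).
- capture(name): name is "scene" or "side" or "wrist"; returns a dict with "img" (480x640x3 uint8, blue, green, red), "fx", "fy", "cx", "cy" (pixels), "D" ([k1, k2, p1, p2, k3] as OpenCV has them; the pictures are not rectified), "rvec" (rotation vector, rad) and "tvec" (3), from world to camera coordinates, as OpenCV has them; the wrist camera has in their place "tool_from_camera" (4x4, takes a point from camera to tool coordinates, whose origin is the TCP and whose axes are the tool frame's). Camera axes: x right, y down, z forward; pixel columns grow to the right and rows downward; lengths in m; the calibration is good to about 2 mm. A picture is of the moment at which its call begins: read the wrist's pose just before it. There is no depth.
- close_job(): hands the job in, once; it reports no verdict.
The state is a dict: "t": time; "joints": joint angles; "dq": joint speeds; "effort": joint torques, N m; "tool_pos": TCP position; "tool_rot": TCP orientation; "contact_force": force on the tool from outside, world axes, zero at the start; "moment": the same for the moment, N m; "finger_gap": opening from 0.0 (shut) to 1.0 (fully open).
Only numpy, scipy, OpenCV 4.12 (cv2) and the standard library are available. Lean on these libraries where they do the work, as an engineer would, in place of code of your own. Each camera call takes 0.05 s, during which the arm holds its last target. There are 200 camera calls.

## Task

With the fingertips or the outside of the fingers, push the upright brass tab of the rotary selector round until the white pointer points squarely at the green stud; only then press the red zero button fully down and come away, leaving the selector at green. Grip and lift nothing, and do not disturb the two plug gauges, the dial indicator or the copper tag holder.

Things in the scene. Friction and masses are not known exactly. Their poses are not given: they have to be found in the camera images.
- gauge_box: Grey cast gauge box fixed on the counter, 200 (x) by 300 (y) by 55 mm high, flat top. Origin at the centre of its underside, z up. In its frame the selector's vertical axis stands at x 0, y -50 mm and the red zero button at x -10, y +105 mm. It is turned by up to about 25 degrees.
- selector (a joint): Selector disc angle about its vertical axis, rad, growing counter-clockwise seen from above; range -0.95 to 1.65. A stiff friction holds it wherever it is left (about 2 to 3 N on the tab moves it). The pointer's direction in the box frame is this angle - 0.35 from x. It starts between -0.2 and 0.25, near a small black dot on the box; the studs stand at -0.7, 0.7 and 1.4.
- selector_axis (a point): Point on the selector's axis, at the upper face of its dark steel disc (110 mm across, 12 mm thick, upper face 72 mm above the counter; a steel hub 32 mm across stands 8 mm above that face). Its x axis points along the white pointer and turns with the disc; z up.
- selector_tab (a point): Middle of the upright brass tab on the disc's rim, opposite the white pointer, 57 mm from the axis. Tab: 26 mm radially, 12 mm thick along its travel, rising 34 mm above the disc's face to 106 mm above the counter; this point is at 88 mm. x axis radial, towards the pointer; y along the travel (a push towards -y turns the selector counter-clockwise, its joint value grows).
- selector_aim (a point): Point on the white pointer's line 80 mm from the selector's axis, about 10 mm beyond the pointer's tip and low over the box: straight over a stud's centre when the pointer stands at that stud.
- stud_green: Round green enamel stud fixed flat on the top of the gauge box, 24 mm across and 4 mm high, its centre 80 mm from the selector's axis. Origin at the centre of its underside. The studs' colours change places from one start to another. This is the position wanted.
- stud_yellow: Round yellow enamel stud fixed flat on the top of the gauge box, 24 mm across and 4 mm high, its centre 80 mm from the selector's axis. Origin at the centre of its underside. The studs' colours change places from one start to another.
- stud_blue: Round blue enamel stud fixed flat on the top of the gauge box, 24 mm across and 4 mm high, its centre 80 mm from the selector's axis. Origin at the centre of its underside. The studs' colours change places from one start to another.
- zero_button (a joint): Travel of the red zero button on the gauge box, m: 0 up, 0.006 fully down (5 N); it springs back up by itself.
- zero_button_top (a point): Centre of the top face of the red round zero button, 32 mm across; it is pressed straight down.
- plug_a: Loose chromed go-no-go plug gauge standing upright on the counter, 100 mm tall, 32 mm across at its widest, 0.18 kg. Origin at the centre of its underside, z up. To be left alone.
- plug_b: Loose chromed go-no-go plug gauge standing upright on the counter, 100 mm tall, 32 mm across at its widest, 0.18 kg. Origin at the centre of its underside, z up. To be left alone.
- indicator: Loose black enamelled dial indicator lying on its back on the counter, 58 mm across and 23 mm thick, with a steel stem reaching 93 mm from its centre along its x axis, 0.16 kg. Origin at the centre of the case's underside. To be left alone.
- tag_holder: Loose copper inspection tag holder with a foot 30 by 60 mm and an upright 53 mm tall, 0.15 kg. Origin at the centre of its underside. To be left alone.

How it is judged:
On the way, in this order (a step that is already met when the one before it is completed fails the run):
1. the selector's pointer points at the green stud, button up (horizontal distance between selector_aim and stud_green below 0.01 m and value of joint zero_button below 0.002 m), for 0.3 s.
2. the zero button is pressed fully down with the pointer at green (horizontal distance between selector_aim and stud_green below 0.01 m and value of joint zero_button above 0.0045 m), for 0.05 s.
At the end, for the whole second after the job is handed in: The point 80 mm out on the pointer's line is within 10 mm of the green stud's centre and the selector is at rest; the zero button (pressed down at least 4.5 mm after that) is back up, and the plugs, indicator and tag holder stand within 15 mm of where they were and upright (all of step 1 and velocity of joint selector between -0.05 and 0.05 rad/s and distance of each of plug_a, plug_b, indicator, tag_holder from where it was at the start of the episode below 0.015 m and angle between each of plug_a, plug_b, indicator, tag_holder's own z axis and vertical below 0.2 rad); the robot touches nothing.
It fails at once if the zero button is pressed while the pointer is not at green (value of joint zero_button above 0.0045 m and horizontal distance between selector_aim and stud_green above 0.018 m).
It fails at once if the tab is gripped, its two faces pressed at once (selector_c0 and selector_c1 are the two halves of the tab) (contact force between the fingers and selector_c0 above 1 N and contact force between the fingers and selector_c1 above 1 N).
It fails at once if a plug, the dial indicator or the tag holder is moved, lifted or tipped (distance of any of plug_a, plug_b, indicator, tag_holder from where it was at the start of the episode above 0.015 m or angle between any of plug_a, plug_b, indicator, tag_holder's own z axis and vertical above 0.3 rad).
It also fails if it takes over 64 s, if anything falls off the work surface, if the arm or the gripper's body presses on something with over 40 N, if the wrist force passes 120 N, or if a joint passes its speed limit or range.

## Working session

There is one attempt and no reset: what is moved stays moved. The work goes in short steps, Python scripts to look and compute and a shell command to move; the robot and the scene stay as the last step left them, time stands still between calls to the robot, and variables do not carry over. Pictures are saved under pics/ and viewed, about 8 in all and at most 12, crops included, and the job is handed in when it is done.

```bash
mkdir -p pics
cat > h.py <<'E'
import numpy as np,cv2,pickle
from plant import *
def snap(n,f):
    s=read_state();c=capture(n);c['s']=s;pickle.dump(c,open(f'pics/{f}.pkl','wb'));cv2.imwrite(f'pics/{f}.png',c['img']);return c
def load(f): return pickle.load(open(f'pics/{f}.pkl','rb'))
def KD(c): return np.array([[c['fx'],0,c['cx']],[0,c['fy'],c['cy']],[0,0,1.]]),np.array(c['D'],float)
def ext(c):
    if c.get('rvec') is not None: return cv2.Rodrigues(np.array(c['rvec'],float))[0],np.array(c['tvec'],float).ravel()
    from scipy.spatial.transform import Rotation as Ro
    T=np.eye(4);T[:3,:3]=Ro.from_euler('xyz',c['s']['tool_rot']).as_matrix();T[:3,3]=c['s']['tool_pos']
    W=np.linalg.inv(T@np.array(c['tool_from_camera']));return W[:3,:3],W[:3,3]
def ray(c,p):
    K,D=KD(c);R,t=ext(c);u=cv2.undistortPoints(np.array([[p]],float),K,D)[0,0]
    return -R.T@t,R.T@np.array([u[0],u[1],1])
def onz(c,p,z): o,d=ray(c,p);return o+d*(z-o[2])/d[2]
def tri(*cp):
    A=0;b=0
    for c,p in cp:
        o,d=ray(c,p);d=d/np.linalg.norm(d);M=np.eye(3)-np.outer(d,d);A=A+M;b=b+M@o
    return np.linalg.solve(A,b)
def proj(c,P):
    K,D=KD(c);R,t=ext(c);return cv2.projectPoints(np.atleast_2d(np.array(P,float)),cv2.Rodrigues(R)[0],t,K,D)[0][:,0]
E
python3 - <<'E'
from h import *
a=snap('scene','scene0');b=snap('side','side0');print(a['s'])
for c in(a,b): print(ext(c)[0].T@-ext(c)[1])
E
```

```text
{'t': 0.0, 'joints': array([ 1.02917825,  0.38384779,  0.04386576,  1.59961175, -0.01791759,
        1.16120658, -0.04993858]), 'dq': array([-0.00142184, -0.00121884, -0.00067172,  0.0011462 ,  0.00083452,
       -0.00262076, -0.00051849]), 'effort': array([ 2.62264784e-04, -4.33453596e+01,  1.02506272e+00, -2.49514854e+01,
        1.06661193e-02,  1.13911295e-02, -8.21118874e-06]), 'tool_pos': array([ 0.27866991, -0.58616577,  0.22986191]), 'tool_rot': array([-3.08918991,  1.56811591,  2.06702118]), 'contact_force': array([-1.11582427, -0.19282121, -0.01431974]), 'moment': array([-0.03907554,  0.01034172, -0.02562428]), 'finger_gap': 0.9973908399934406}
[1.1515291  0.30505684 0.78019   ]
[ 0.55872006 -0.62840884  0.66318861]
```

View pics/scene0.png

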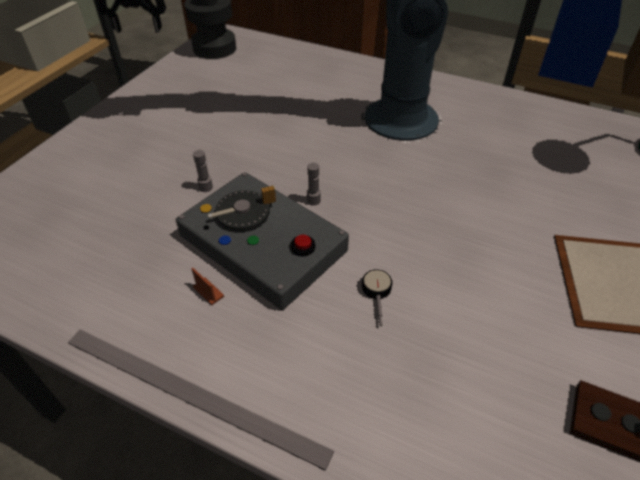

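View pics/side0.png

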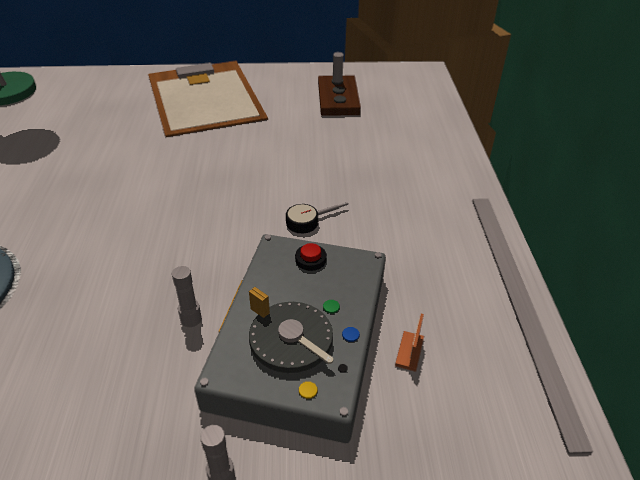

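The side view shows green at (331,306), blue (351,334), yellow (308,390), the hub (291,330), tab (260,303), button (311,252), pointer tip (331,360) and plugs near (190,320) and (220,475). Next I enlarge both views.

Run:
```python
from h import *
a=load('scene0')['img'][140:310,160:400];b=load('side0')['img'][225:480,150:450]
a=cv2.resize(a,None,fx=2.5,fy=2.5,interpolation=3);a=cv2.convertScaleAbs(a,alpha=1.8)
b=cv2.resize(b,None,fx=2.3,fy=2.3,interpolation=3);b=cv2.convertScaleAbs(b,alpha=1.5)
cv2.imwrite('pics/a1.png',a);cv2.imwrite('pics/b1.png',b)
```

```text
(no output)
```

View pics/a1.png

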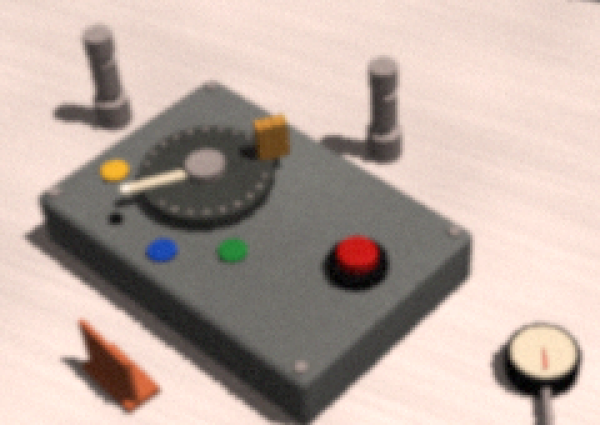

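View pics/b1.png

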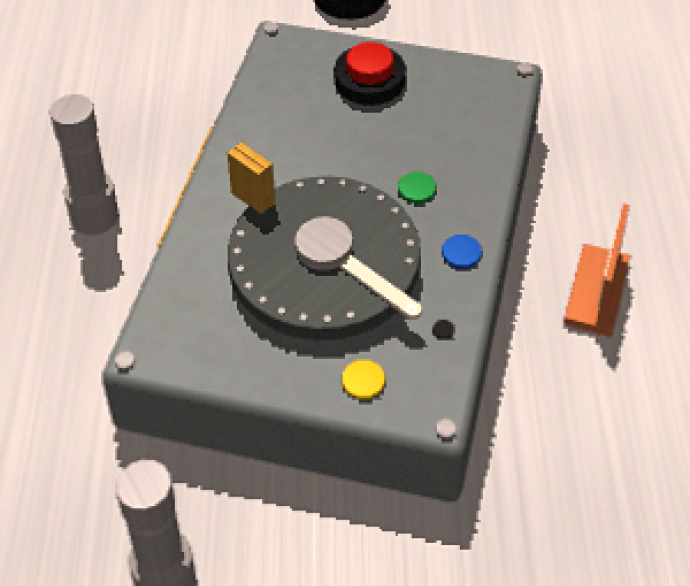

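In crop A: hub (206,162), green (233,250), blue (162,249), yellow (115,170), button (358,250), tab top (271,123), tag and plugs visible. In crop B: hub (323,240), green (417,186), blue (462,250), yellow (363,379), button (370,58), tab top (250,156), tip (416,311).

```bash
cat > m.py <<'E'
from h import *
A=load('scene0');B=load('side0')
pa=lambda x,y:(A,((x+.5)/2.5-.5+160,(y+.5)/2.5-.5+140))
pb=lambda x,y:(B,((x+.5)/2.3-.5+150,(y+.5)/2.3-.5+225))
P={}
for n,a,b in [('hub',(206,160),(323,238)),('green',(233,249),(417,185)),('blue',(162,248),(462,249)),('yellow',(115,169),(363,378)),('button',(358,247),(370,56)),('tab',(271,121),(250,156)),('tip',(123,189),(416,311)),('plugA',(383,65),(73,109)),('plugB',(98,34),(146,483))]:
    P[n]=tri(pa(*a),pb(*b));print(n,(P[n]*1e3).round(1))
for n,q,z in [('green',(417,185),.059),('blue',(462,249),.059),('yellow',(363,378),.059),('hub',(323,238),.080),('tip',(416,311),.073),('tab',(250,156),.106),('button',(370,56),.075)]:
    c,p=pb(*q);print('side@z',n,(onz(c,p,z)*1e3).round(1))
h=P['hub'][:2]
for k in('green','blue','yellow','tab','tip','button'):
    d=P[k][:2]-h;print(k,np.hypot(*d)*1e3,np.arctan2(d[1],d[0]))
E
python3 m.py
```

```text
hub [ 545.7 -157.1   80.4]
green [ 603.  -100.    57.9]
blue [ 626.3 -150.1   58.5]
yellow [ 566.8 -234.4   57.5]
button [576.5  -4.8  77.4]
tab [ 505.2 -117.2  105.5]
tip [ 596.3 -203.6   73.5]
plugA [396.5 -70.5  99.3]
plugB [ 463.5 -314.7   98.1]
side@z green [ 603.8 -101.8   59. ]
side@z blue [ 627.2 -151.4   59. ]
side@z yellow [ 567.7 -236.2   59. ]
side@z hub [ 547.1 -158.1   80. ]
side@z tip [ 597.3 -204.1   73. ]
side@z tab [ 506.1 -118.5  106. ]
side@z button [578.  -4.  75.]
green 80.8643087408684 0.7834509757094656
blue 80.85709156927267 0.08618290819896851
yellow 80.13917693885178 -1.305367294322598
tab 56.88148563457766 2.363832591379003
tip 68.69493511593865 -0.7440115890513025
button 155.34200662387093 1.3714727744313608
```

Measurements agree with the text: studs 80–81 mm from the axis, tab 57 mm, and heights within 2 mm. The box yaw is about -0.264. Green is the stud at 1.4, so the selector must turn about +1.55 rad.

```bash
python3 - <<'E'
from h import *
from scipy.spatial.transform import Rotation as Ro
print(Ro.from_euler('xyz',read_state()['tool_rot']).as_matrix().round(3))
E
python3 -m creep '[[[20,41,0,0,0,0,0],[20,41,0,0,0,0,0],[20,41,0,0,0,0,0],[20,41,0,0,0,0,0],[20,41,0,0,0,0,0],[20,41,0,0,0,0,0],[20,41,0,0,0,0,0],[20,41,0,0,0,0,0],[20,41,0,0,0,0,0],[20,41,0,0,0,0,0],[20,41,0,0,0,0,0],[20,41,0,0,0,0,0]]]' 40
```

```text
[[-0.001  0.903  0.429]
 [ 0.002  0.429 -0.903]
 [-1.    -0.    -0.002]]
t: 1.3
tool_pos: [0.5192, -0.0934, 0.2309]
tool_rot: [-1.771, 1.57, -2.898]
contact_force: [0.7, -0.5, 0.9]
finger_gap: -0.002
```

```bash
python3 -m creep '[[[4,-2,0,0,0,0.12,0],[3,-1,0,0,0,0.12,0],[0,0,-40,0,0,0.12,0],[0,0,-40,0,0,0,0],[0,0,-30,0,0,0,0],[0,0,-20,0,0,0,0],[0,0,-10,0,0,0,0],[0,0,-6,0,0,0,0],[0,0,0,0,0,0,0],[0,0,0,0,0,0,0]]]'
python3 - <<'E'
from h import *
c=snap('side','side1');i=c['img'][225:425,150:400];cv2.imwrite('pics/b2.png',cv2.resize(i,None,fx=2.4,fy=2.4,interpolation=3))
E
```

```text
t: 2.3
tool_pos: [0.5271, -0.0981, 0.0863]
tool_rot: [0.597, 1.569, -0.17]
contact_force: [0.0, -0.3, -0.2]
finger_gap: -0.002
```

View pics/b2.png

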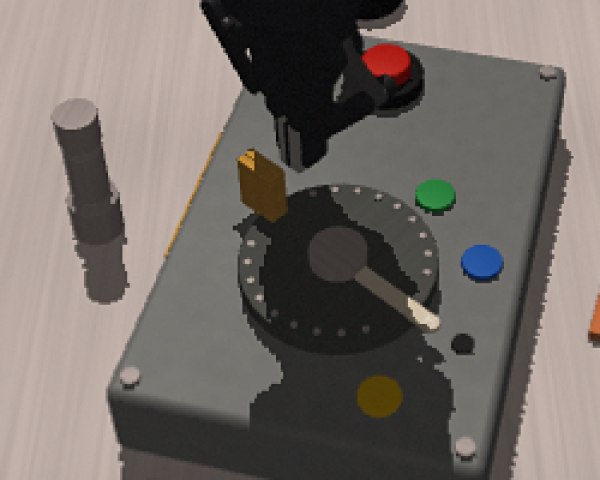

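The closed fingers stand just clockwise of the tab at about (295,150) and clear of everything. Next I work out the arc increments.

Run:
```python
import numpy as np
a=np.r_[1.879,np.arange(1.98,3.5,.1)];r=np.r_[62.3,np.full(len(a)-1,59.5)]
p=np.c_[546+r*np.cos(a),-157.5+r*np.sin(a)];p[0]=(527.1,-98.1)
q=p.round()
for A,B,C in zip(a[1:],np.diff(q,axis=0),q[1:]):print(round(A,2),B,C)
```

```text
1.98 [-5. -5.] [ 522. -103.]
2.08 [-5. -3.] [ 517. -106.]
2.18 [-5. -3.] [ 512. -109.]
2.28 [-5. -3.] [ 507. -112.]
2.38 [-4. -4.] [ 503. -116.]
2.48 [-4. -5.] [ 499. -121.]
2.58 [-3. -5.] [ 496. -126.]
2.68 [-3. -5.] [ 493. -131.]
2.78 [-3. -5.] [ 490. -136.]
2.88 [-1. -6.] [ 489. -142.]
2.98 [-2. -6.] [ 487. -148.]
3.08 [ 0. -6.] [ 487. -154.]
3.18 [ 0. -6.] [ 487. -160.]
3.28 [ 0. -6.] [ 487. -166.]
3.38 [ 1. -6.] [ 488. -172.]
3.48 [ 2. -5.] [ 490. -177.]
```

```bash
python3 -m creep '[[[-5,-5,-2,0,0,0,0],[-5,-3,-2,0,0,0,0],[-5,-3,0,0,0,0.1,0],[-5,-3,0,0,0,0.1,0],[-4,-4,0,0,0,0.1,0],[-4,-5,0,0,0,0.1,0],[0,0,0,0,0,0,0]]]'
```

```text
t: 3.05
tool_pos: [0.4981, -0.1217, 0.0817]
tool_rot: [0.217, 1.569, -0.151]
contact_force: [0.3, 0.7, 0.8]
finger_gap: -0.001
```

```bash
python3 -m creep '[[[-3,-5,0,0,0,0.1,0],[-3,-5,0,0,0,0.1,0],[-3,-5,0,0,0,0.1,0],[-1,-6,0,0,0,0.1,0],[-2,-6,0,0,0,0.1,0],[0,-6,0,0,0,0.1,0],[0,-6,0,0,0,0.1,0],[0,-6,0,0,0,0.1,0],[0,0,0,0,0,0,0]]]'
python3 - <<'E'
from h import *
c=snap('side','side2');i=c['img'][225:425,150:400];cv2.imwrite('pics/b3.png',cv2.resize(i,None,fx=2.4,fy=2.4,interpolation=3))
E
```

```text
t: 3.95
tool_pos: [0.4856, -0.1665, 0.0812]
tool_rot: [2.553, 1.57, 2.983]
contact_force: [-0.5, -0.1, 0.4]
finger_gap: 0.001
```

View pics/b3.png

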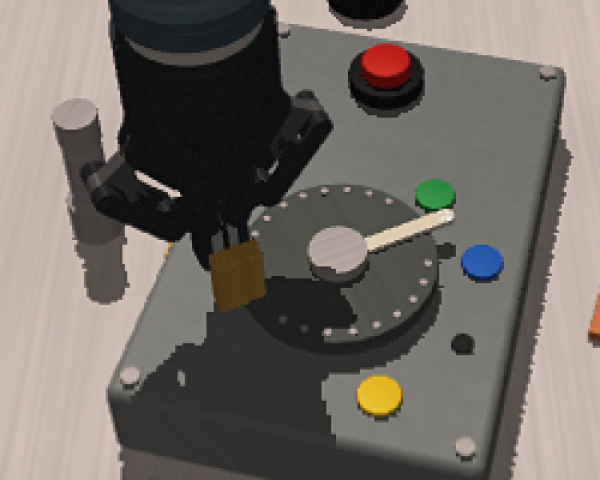

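The pointer has followed: its tip is at crop (449,213), between blue and green. The tab is at (238,270).

Run:
```python
from h import *
c=load('side2')
f=lambda x,y,z:onz(c,((x+.5)/2.4-.5+150,(y+.5)/2.4-.5+225),z)[:2]*1e3
h=f(338,248,.08)
for n,p in [('tip',f(447,214,.073)),('base',f(370,246,.073)),('green',f(435,193,.059)),('tabtop',f(237,249,.106))]:
    d=p-h;print(n,p,np.hypot(*d),np.arctan2(d[1],d[0]))
```

```text
tip [ 608.52288523 -129.65550362] 67.11355539529796 0.4341483589511768
base [ 565.00949727 -151.29752207] 18.581234727835966 0.36246218102032685
green [ 603.70078724 -101.79002063] 79.30996828030943 0.7856723243240358
tabtop [ 496.06647082 -178.21049579] 55.42972533478261 -2.7661641367510503
```

```bash
python3 -m creep '[[[1,-3,0,0,0,0.05,0],[1,-3,0,0,0,0.05,0],[1,-3,0,0,0,0.05,0],[1,-3,0,0,0,0.05,0],[1,-3,0,0,0,0.05,0],[1,-3,0,0,0,0.05,0],[0.5,-1.5,0,0,0,0.03,0],[0,0,0,0,0,0,0],[0,0,0,0,0,0,0]]]'
python3 - <<'E'
from h import *
c=snap('side','side3');i=c['img'][225:425,150:400];cv2.imwrite('pics/b4.png',cv2.resize(i,None,fx=2.4,fy=2.4,interpolation=3))
E
```

```text
t: 4.9
tool_pos: [0.4917, -0.1853, 0.0808]
tool_rot: [2.26, 1.569, 3.022]
contact_force: [-1.2, 1.8, -0.2]
finger_gap: -0.002
```

View pics/b4.png

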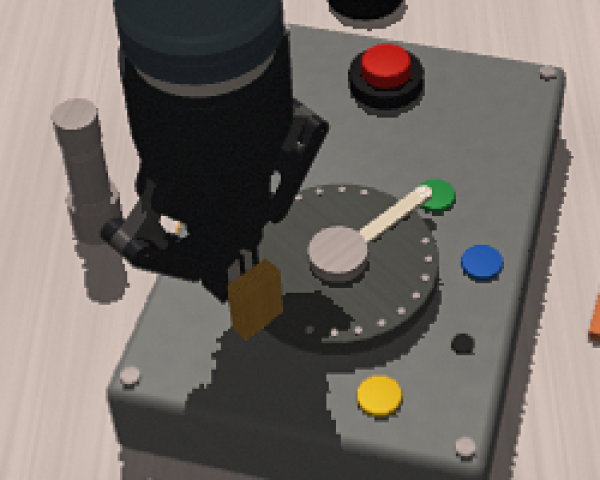

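The pointer tip is at (427,190), over the near edge of the green stud at (436,194). I check the angle and back the fingers off the tab.

```bash
python3 - <<'E'
from h import *
c=load('side3')
f=lambda x,y,z:onz(c,((x+.5)/2.4-.5+150,(y+.5)/2.4-.5+225),z)[:2]*1e3
h=f(338,248,.08)
for n,p in [('tip',f(427,190,.073)),('base',f(364,239,.073)),('green',f(436,193,.059)),('tabtop',f(256,273,.106))]:
    d=p-h;print(n,p,np.hypot(*d),np.arctan2(d[1],d[0]))
E
python3 -m creep '[[[-3,3,0,0,0,0,0],[-6,6,0,0,0,0,0],[-3,3,0,0,0,0,0],[0,0,10,0,0,0,0],[0,0,30,0,0,0,0],[0,0,40,0,0,0,0],[0,0,0,0,0,0,0]]]'
```

```text
tip [ 598.2309599  -111.62355935] 68.55734854439996 0.7406927148914796
base [ 561.80883486 -146.31732913] 18.295257190469172 0.6845600389309067
green [ 604.28190241 -101.80526291] 79.71110120773443 0.7803807145009896
tabtop [ 506.50028436 -193.93289676] 54.694496657602215 -2.4220260868059125
t: 5.65
tool_pos: [0.4858, -0.1747, 0.1678]
tool_rot: [-1.176, 1.558, -0.413]
contact_force: [1.5, 0.6, 0.4]
finger_gap: -0.002
```

The aim error is about 0.03 rad, or 2–3 mm. Now I go to the button.

```bash
python3 -m creep '[[[13,24,0,0,0,0,0],[26,49,0,0,0,0,0],[26,49,0,0,0,0,0],[20,36,0,0,0,0,0],[6,12,0,0,0,0,0],[0,0,-30,0,0,0,0],[0,0,-25,0,0,0,0],[0,0,-10,0,0,0,0],[0,0,-10,0,0,0,0],[0,0,0,0,0,0,0],[0,0,0,0,0,0,0]]]'
python3 - <<'E'
from h import *
c=snap('side','side4');i=c['img'][225:425,150:400];cv2.imwrite('pics/b5.png',cv2.resize(i,None,fx=2.4,fy=2.4,interpolation=3));print(c['s']['contact_force'])
E
```

```text
t: 6.75
tool_pos: [0.5672, -0.0135, 0.0871]
tool_rot: [-0.856, 1.569, -0.094]
contact_force: [0.7, -0.4, -0.1]
finger_gap: -0.003
[ 0.74478179 -0.41720382 -0.05534115]
```

View pics/b5.png

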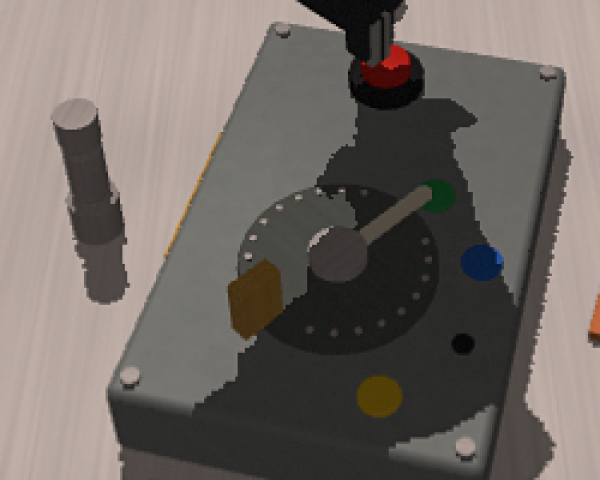

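The pointer stayed on green at (428,190). The fingers are 13 mm short of the button centre, so I correct that and then press in small steps.

```bash
python3 -m creep '[[[5,5,0,0,0,0,0],[5,4,0,0,0,0,0],[0,0,0,0,0,0,0],[0,0,-5,0,0,0,0],[0,0,-3,0,0,0,0],[0,0,-3,0,0,0,0],[0,0,-2,0,0,0,0],[0,0,0,0,0,0,0],[0,0,0,0,0,0,0]]]'
```

```text
t: 7.7
tool_pos: [0.5761, -0.0043, 0.0734]
tool_rot: [2.793, 1.57, -2.727]
contact_force: [-1.5, 0.9, 4.1]
finger_gap: -0.0
```

```bash
python3 -m creep '[[[0,0,-1.5,0,0,0,0],[0,0,-1.5,0,0,0,0],[0,0,0,0,0,0,0],[0,0,0,0,0,0,0]]]'; python3 -m creep '[[[0,0,-2,0,0,0,0],[0,0,0,0,0,0,0],[0,0,0,0,0,0,0]]]'
```

```text
t: 8.1
tool_pos: [0.5763, -0.0043, 0.0711]
tool_rot: [-3.06, 1.57, -2.297]
contact_force: [-4.5, -0.3, 9.1]
finger_gap: 0.002
t: 8.4
tool_pos: [0.5763, -0.0043, 0.0709]
tool_rot: [-2.897, 1.568, -2.135]
contact_force: [-8.3, -1.4, 18.5]
finger_gap: 0.002
```

The tool stops at z = 71 mm, which is 77 minus 6, while the force climbs to 18 N, so the button is at its end stop. Next I retreat.

```bash
python3 -m creep '[[[0,0,5,0,0,0,0],[0,0,10,0,0,0,0],[0,0,30,0,0,0,0],[0,0,40,0,0,0,0],[0,0,40,0,0,0,0],[0,25,20,0,0,0,0],[0,40,0,0,0,0,0],[0,40,0,0,0,0,0],[0,20,0,0,0,0,0],[0,0,0,0,0,0,0],[0,0,0,0,0,0,0],[0,0,0,0,0,0,0]]]'
python3 - <<'E'
from h import *
c=snap('side','side5');i=c['img'][180:480,150:450];cv2.imwrite('pics/b6.png',cv2.resize(i,None,fx=2,fy=2,interpolation=3));print(c['s']['contact_force'],abs(c['s']['dq']).max())
E
```

```text
t: 9.6
tool_pos: [0.5769, 0.1185, 0.2128]
tool_rot: [-2.607, 1.569, -1.847]
contact_force: [0.2, -0.6, -0.6]
finger_gap: 0.001
[ 0.24589393 -0.56801586 -0.64888291] 0.010711790438584416
```

View pics/b6.png

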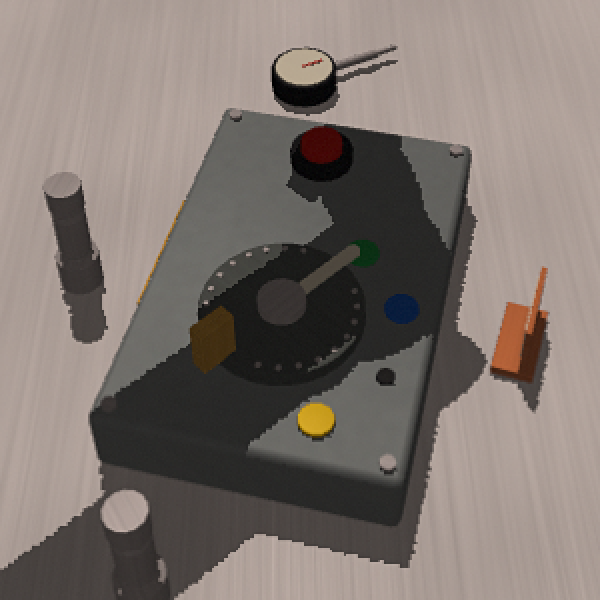

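The button is back up, with its top at the same pixel as at the start (311,253). The pointer is on green, and the plugs, indicator and tag holder have not moved.

```bash
python3 -c "
from plant import *
close_job()"
```

```text
the job is handed in; nothing more can be done
```

I pushed the brass tab counter-clockwise with the closed fingertips until the white pointer stood at the green stud. I then backed off, pressed the red zero button to its stop and moved well clear before handing in. The run took about 10 s of robot time.

- **Pointer:** it stood about 0.03 rad from green, roughly 2–3 mm at the aim point against the 10 mm allowed. It still looked unmoved before and after the press. The tab's top gave an angle about 0.06 rad off, which I put down to reading its visible face; an earlier picture showed the same bias.
- **Button:** it stopped at 71 mm with the force rising to 18 N, which matches the 6 mm full travel. It was back up in the last picture.
- **Other items:** both plugs, the dial indicator and the tag holder looked unmoved. I checked this by eye and did not re-measure them.
- **Arm:** it was clear of everything at the end, with contact force at noise level.
- **Corrections on the way:** the first move to the button fell 13 mm short because rows were not fully reached, and I corrected it before pressing.

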